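# Set and lock the turntable brake

### The arm

A 6-joint arm with a two-finger parallel gripper is mounted at the origin on the work surface. World frame = base frame: x ahead of the robot, y to its left, z up, the work surface at z = 0. Lengths are in m, angles in rad, forces in N, time in s.
With the tool pointing down it reaches from about 0.25 to 0.775 m from the base axis. Payload 8.9 kg.
Tool frame: the origin (TCP) lies on the front face of the gripper's body, between the roots of the fingers; the fingertips stand 73 mm ahead of it and the grasp point (between the pads) lies 54 mm ahead of it; z points along the fingers, y is the direction in which the jaws open and shut (so a half turn about z gives the same grasp; the last joint's range is limited). The gripper opens to 85 mm and grips with 20 to 120 N. Pads are 22 mm wide; open, the fingers measure 114 mm over their backs; the gripper's body (76 mm by 85 mm) begins 54 mm behind the grasp point. The pads swing forward as they close: fully open they stand 13 mm farther back than shut.
Start: joints at [1.057, 0.291, -0.153, 1.127, 0, 1.431], TCP at [0.192, 0.489, 0.304] pointing down, gripper open.
Joint ranges: [-2.52, 2.52], [-0.91, 1.74], [-1.3, 1.37], [-1.96, 2.02], [-1.52, 1.47], [-3.14, 3.14]. Speed limits (rad/s): [2.22, 2.22, 2.79, 3.14, 3.14, 3.14].

### API

Orientations are given as a unit quaternion [w, x, y, z].
In Python, from rig import manip, effector, solver, cams gives the robot as it stands. Calls block until the motion is done:
- manip.move_ptp(position, orientation): joint-space move of the TCP to a pose.
- manip.line_to(position, vel=0.15, attitude=None): straight line of the TCP; attitude=None keeps the orientation; vel is the mean speed in m/s.
- manip.movej(angles): joint-space move.
- effector.move_gripper(opening): finger opening in m; the grip force is fixed at half the most; returns when the fingers have stopped.
- manip.dwell(seconds).
- solver.inverse_kinematics(position, orientation): joint angles nearest the present ones, or None.
- manip.get_obs(): the state.
- cams.capture(name): name is "side" or "top" or "wrist"; returns a dict with "img" (420x560x3 uint8, blue, green, red), "camera_matrix" (3x3 intrinsics, pixels), "pose" (4x4, takes a point from camera to world coordinates); the wrist camera has in their place "hand_eye" (4x4, takes a point from camera to tool coordinates, whose origin is the TCP and whose axes are the flange's). Camera axes: x right, y down, z forward; pixel columns grow to the right and rows downward; lengths in m; the calibration is good to about 2 mm. A picture is of the moment at which its call begins: read the wrist's pose just before it. There is no depth.
A pose or a line that the arm cannot do raises manip.PlanningError and nothing moves.
- manip.finish_job(): hands the job in, once; it reports no verdict.
The state is a dict: "time_s": time; "q": joint angles; "qd": joint speeds; "joint_torque": joint torques, N m; "tool_pos": TCP position; "tool_rot": TCP orientation; "force": force on the tool from outside, world axes, zero at the start; "ft_torque": the same for the moment, N m; "grip_width": finger opening in m.
Only numpy, scipy, OpenCV 4.12 (cv2) and the standard library are available. Lean on these libraries where they do the work, as an engineer would, in place of code of your own. Each camera call takes 0.05 s, during which the arm holds its last target.

### The job

Set the brake of the bar turntable: turn the black-headed bolt clockwise until its foot bears firmly on the sprung brake shoe (about 0.27 N m felt at the bolt), then run the brass jam nut down the bolt against the stand and nip it up just as firmly (about 0.28 N m felt at the nut) so that the setting is locked. Go by feel and do not overtighten either one, leave the bolt as set while you lock it, and leave the turntable and the bar things where they are.

Things in the scene. Friction and masses are not known exactly. Their poses are not given: they have to be found in the camera images.
- stand: Fixed dark steel brake stand: a bracket whose 36 mm wide arm (top 85 mm above the shelf) holds the upright bolt over the turntable's rim. Origin on the shelf under the bolt axis; z up, x points to the turntable's centre. Its upright is at x = -39 to -55 mm, no higher than the arm. On the arm, a 26 mm boss with a lock washer surrounds the bolt. Place and heading vary.
- bolt: Upright set bolt; origin in the middle of its black hex head. Clockwise from above moves it down 1.5 mm per rad. Its foot starts 0.4 to 1.6 mm above the brake shoe. Free drag 0.05 to 0.08 N m; with the foot on the shoe the torque rises by some 0.01 N m per N (about 0.27 N m at 20 N, 0.7 rad or so past first touch). Stays where left; turning it carries the nut round and down too.
- bolt_head (a point): Middle of the black hex head (at the origin of bolt), 145 mm above the shelf; x is square to a flat (white line on top). Grip it here across flats: 27 mm, head 20 mm tall; about 17 mm of bare thread lie between head and nut. The head sits on a rubber bush, 1.2 N m per rad: it winds up under torque and springs back when let go, so torque can be read while holding still.
- nut: Brass hex jam nut on the bolt below the head; origin in its middle. Clockwise from above runs it down the bolt 1.5 mm per rad. Starts 3.4 to 4.4 mm above the lock washer. Free drag 0.03 to 0.06 N m; on the washer the torque rises by some 0.009 N m per N of clamp (about 0.28 N m at 25 N, 1 rad or so past first touch). Stays where left; turning it leaves the bolt still.
- nut_mid (a point): Middle of the jam nut (at the origin of nut), 107 mm above the shelf; x is square to a flat (red line on top). Grip it here across flats, 42 mm, 20 mm tall, the fingers either side of the bolt head. Below its rim, round the washer, is free down to the arm's top at 85 mm. Its hex is rubber-bushed like the bolt's, 1.2 N m per rad.
- washer_ring (a joint): How far the spring lock washer on the stand's boss (steel, 35 mm across, its top about 93 mm above the shelf) is pressed down by the nut, in m: 0.00005 at rest, then 1 mm per 65 N of clamp. Its rest height varies by 0.5 mm either way. The travel is too small to be read well.
- shoe_pad (a joint): How far the sprung brake shoe under the bolt's foot (brass plate 34 x 34 mm on rubber, over the turntable's rim, its top about 59 mm above the shelf) is pressed down, in m: 0.00003 at rest, then 1 mm per 90 N of foot force. Its rest height varies by 0.6 mm either way. The travel is too small to be read well.
- turntable: Cherry wood turntable, disc of 340 mm diameter, top 44 mm above the shelf, origin on the shelf under its centre, 155 mm from the bolt axis. It can turn about the vertical but drags.
- bucket: Chrome ice bucket, 124 mm diameter, 105 mm tall, standing on the turntable; origin at the centre of its underside.
- mug: Hammered copper mule mug, 84 mm diameter, 85 mm tall, on the turntable; origin at the centre of its underside.
- stopper: Crystal decanter stopper, 48 mm across, 52 mm tall, on the turntable; origin at the centre of its underside.
- spoon: Silver bar spoon, 200 mm long, lying on the shelf beside the turntable; origin at the middle of its underside.
Mind the look-alikes: they are no part of the job. What is shaped like the stand but blue is not meant.

How it is judged:
By the outcome, as a careful person would: the job done as asked, in the order asked, and still so for the second after the job is handed in, with the robot touching nothing.
It also fails if it takes over 70 s, if anything falls off the work surface, if the arm or the gripper's body presses on something with over 40 N, if the wrist force passes 120 N, or if a joint passes its speed limit or range.

## Working session

There is one attempt and no reset: what is moved stays moved. The work goes in short steps, each a Python script; the robot and the scene stay as the last script left them, time stands still between calls to the robot, and variables do not carry over. Pictures are saved under pics/ and viewed, and the job is handed in when it is done.

```bash
ls; mkdir -p pics; python3 - <<'E'
from rig import manip, effector, solver, cams
import cv2,numpy as np
np.set_printoptions(precision=4,suppress=True)
o=manip.get_obs();print(o)
for n in ["side","top","wrist"]:
    c=cams.capture(n);cv2.imwrite(f"pics/{n}0.png",c["img"]);print(n,c["camera_matrix"],c.get("pose",c.get("hand_eye")))
print(manip.get_obs()["time_s"])
E
```

```text
pics
{'time_s': 0.0, 'q': array([ 1.0567,  0.2913, -0.1541,  1.1267, -0.    ,  1.4315]), 'qd': array([-0.0016,  0.0009,  0.    ,  0.0016, -0.0002, -0.0013]), 'joint_torque': array([ -0.0022, -53.7145,  33.1371,   0.016 ,  -0.0005,  -0.    ]), 'tool_pos': array([0.192 , 0.4883, 0.3033]), 'tool_rot': array([-0.0002,  0.1863,  0.9825, -0.0006]), 'force': array([ 0.638 , -0.7458,  0.8404]), 'ft_torque': array([ 0.0351, -0.0049, -0.0196]), 'grip_width': 0.08531086453813234}
side [[480.7124   0.     277.5342]
 [  0.     480.7124 213.4188]
 [  0.       0.       1.    ]] [[ 0.6949 -0.356   0.6248 -0.0372]
 [-0.7189 -0.3226  0.6158 -0.5623]
 [-0.0177 -0.877  -0.4801  0.601 ]
 [ 0.      0.      0.      1.    ]]
top [[459.9206   0.     278.1312]
 [  0.     459.9206 204.6637]
 [  0.       0.       1.    ]] [[-0.0123 -0.9914  0.1304  0.4575]
 [-0.9993  0.0169  0.0343  0.0404]
 [-0.0362 -0.1298 -0.9909  1.1342]
 [ 0.      0.      0.      1.    ]]
wrist [[305.954    0.     277.4867]
 [  0.     305.954  208.1568]
 [  0.       0.       1.    ]] [[-0.0006 -0.9579 -0.2869  0.0729]
 [ 1.     -0.0006 -0.      0.001 ]
 [-0.0001 -0.2869  0.9579 -0.0697]
 [ 0.      0.      0.      1.    ]]
0.15
```

View pics/top0.png

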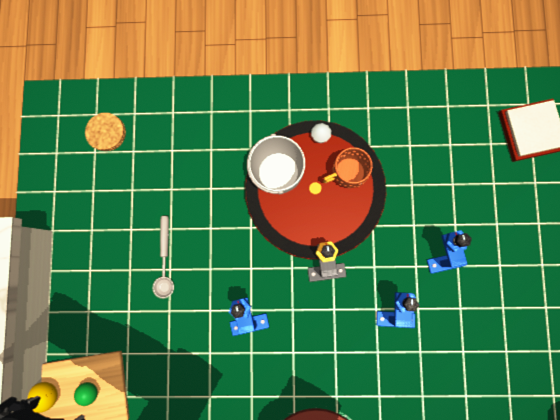

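View pics/side0.png

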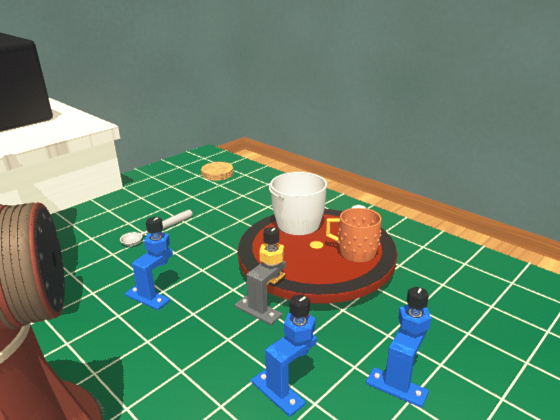

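View pics/wrist0.png

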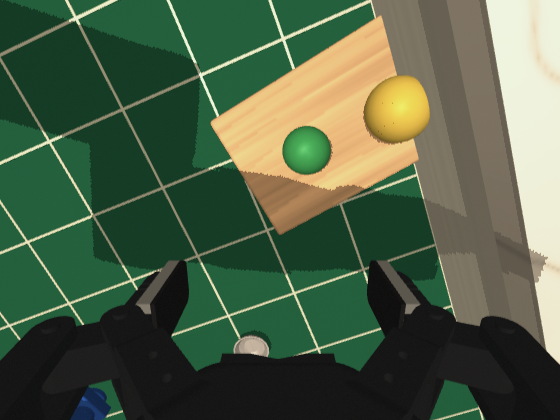

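The steel stand is the middle one. Its black head is at about (328,251) in the top view and (271,235) in the side view. The blue stands are the look-alikes. Next I'll zoom in and triangulate.

```bash
cat > h.py <<'E'
from rig import manip, effector, solver, cams
import cv2,numpy as np
from scipy.spatial.transform import Rotation as R
np.set_printoptions(precision=4,suppress=True)
def ray(K,T,uv):
    d=T[:3,:3]@np.linalg.solve(K,[uv[0],uv[1],1.]);return T[:3,3],d/np.linalg.norm(d)
def atz(K,T,uv,z):
    o,d=ray(K,T,uv);return o+d*(z-o[2])/d[2]
def tri(rs):
    A=sum(np.eye(3)-np.outer(d,d) for o,d in rs);b=sum((np.eye(3)-np.outer(d,d))@o for o,d in rs);return np.linalg.solve(A,b)
def Tt(o):
    T=np.eye(4);w,x,y,z=o["tool_rot"];T[:3,:3]=R.from_quat([x,y,z,w]).as_matrix();T[:3,3]=o["tool_pos"];return T
def down(a):
    # tool z down, tool y along heading a (world yaw)
    y=np.array([np.cos(a),np.sin(a),0]);z=np.array([0,0,-1.]);x=np.cross(y,z)
    q=R.from_matrix(np.c_[x,y,z]).as_quat();return [q[3],q[0],q[1],q[2]]
E
python3 - <<'E'
from h import *
a=cams.capture("top");b=cams.capture("side")
T,S=(a["camera_matrix"],a["pose"]),(b["camera_matrix"],b["pose"])
print("head tri",tri([ray(*T,(328,251)),ray(*S,(271,235))]))
print("head top z.155",atz(*T,(328,251),.15),"side",atz(*S,(271,234),.15))
for n,uv,z in [("foot",(327,272),0.005),("disc",(315,188),.044),("buck",(277,164),.105),("mug",(353,167),.085),("stop",(321,132),.08),("b1",(238,310),.15),("b2",(410,304),.15),("b3",(461,240),.15),("spoon",(163,250),0)]: print(n,atz(*T,uv,z))
cv2.imwrite("pics/tz.png",cv2.resize(a["img"][220:300,275:385],None,fx=7,fy=7,interpolation=2))
cv2.imwrite("pics/sz.png",cv2.resize(b["img"][215:325,215:325],None,fx=5.4,fy=5.4,interpolation=2))
E
```

```text
head tri [ 0.4856 -0.03    0.1484]
head top z.155 [ 0.4859 -0.0302  0.15  ] side [ 0.4858 -0.0291  0.15  ]
foot [ 0.4395 -0.0369  0.005 ]
disc [ 0.6397 -0.0107  0.044 ]
buck [0.6866 0.0775 0.105 ]
mug [ 0.6804 -0.0976  0.085 ]
stop [ 0.7669 -0.0262  0.08  ]
b1 [0.365  0.1617 0.15  ]
b2 [ 0.374  -0.1972  0.15  ]
b3 [ 0.5052 -0.3102  0.15  ]
spoon [0.4982 0.3667 0.    ]
```

View pics/tz.png

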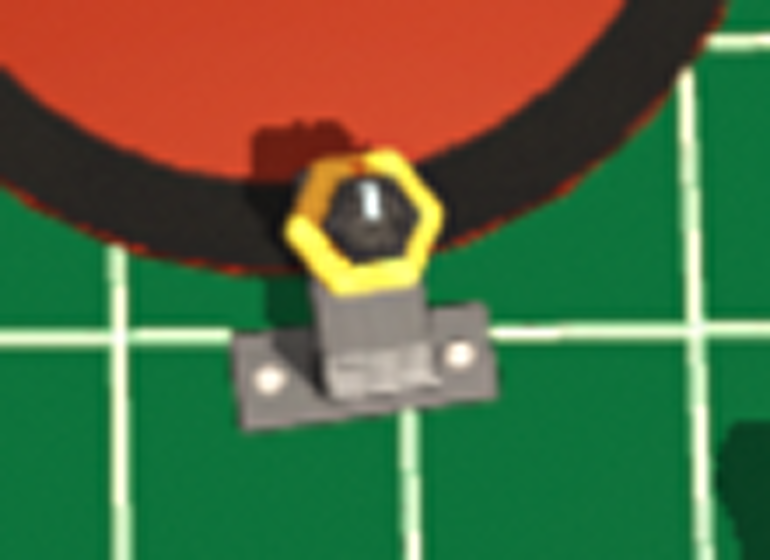

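View pics/sz.png

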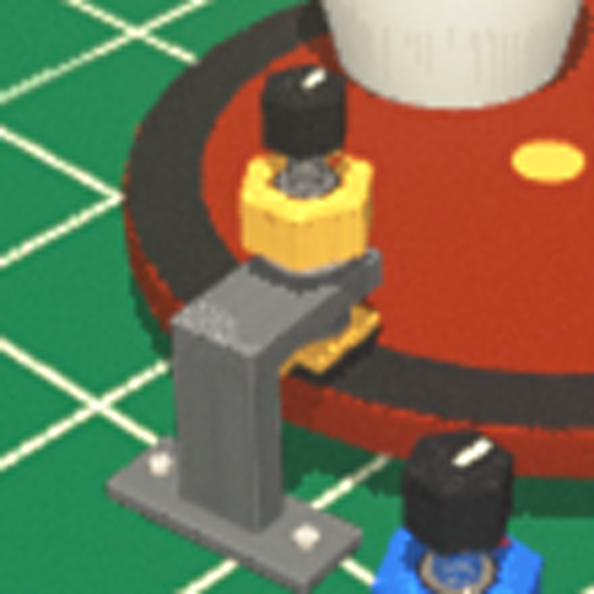

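```bash
python3 - <<'E'
from h import *
p=[.4856,-.0298,.30]
for a in np.arange(-180,180,30):
    s=solver.inverse_kinematics(p,down(np.radians(a)));print(a,s)
s=solver.inverse_kinematics(p,down(np.radians(60)))
manip.move_ptp(p,down(np.radians(60)))
manip.dwell(.3)
o=manip.get_obs();c=cams.capture("wrist");print(o["time_s"],o["tool_pos"],o["tool_rot"],o["q"],o["force"],o["ft_torque"])
cv2.imwrite("pics/w1.png",c["img"]);np.savez("w1.npz",K=c["camera_matrix"],H=c["hand_eye"],T=Tt(o))
E
```

```text
-180 [-0.2117  0.2202 -0.2588  1.0918  0.     -1.7825]
-150 [-0.2117  0.2202 -0.2588  1.0918  0.     -2.3061]
-120 [-0.2117  0.2202 -0.2588  1.0918  0.     -2.8297]
-90 [-0.2117  0.2202 -0.2588  1.0918  0.      2.9299]
-60 [-0.2117  0.2202 -0.2588  1.0918  0.      2.4063]
-30 [-0.2117  0.2202 -0.2588  1.0918  0.      1.8827]
0 [-0.2117  0.2202 -0.2588  1.0918  0.      1.3591]
30 [-0.2117  0.2202 -0.2588  1.0918  0.      0.8355]
60 [-0.2117  0.2202 -0.2588  1.0918  0.      0.3119]
90 [-0.2117  0.2202 -0.2588  1.0918  0.     -0.2117]
120 [-0.2117  0.2202 -0.2588  1.0918  0.     -0.7353]
150 [-0.2117  0.2202 -0.2588  1.0918  0.     -1.2589]
2.6833 [ 0.4856 -0.0294  0.3   ] [-0.      0.2585  0.966   0.    ] [-0.211   0.2202 -0.2589  1.0918  0.      0.312 ] [ 0.2845 -0.5258 -0.0258] [-0.0401 -0.0114 -0.028 ]
```

View pics/w1.png

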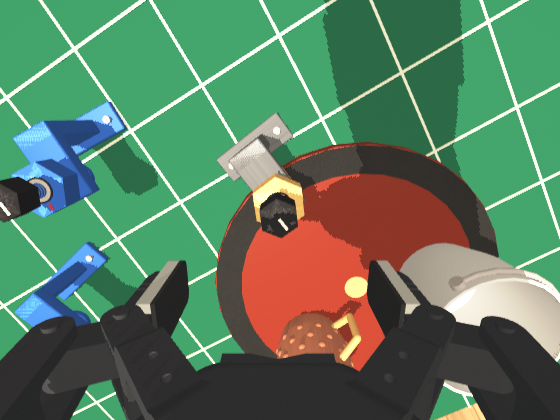

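```bash
python3 - <<'E'
from h import *
i=cv2.imread("pics/w1.png");cv2.imwrite("pics/w1z.png",cv2.resize(i[165:250,235:320],None,fx=7,fy=7,interpolation=2))
E
```

```text
(no output)
```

View pics/w1z.png

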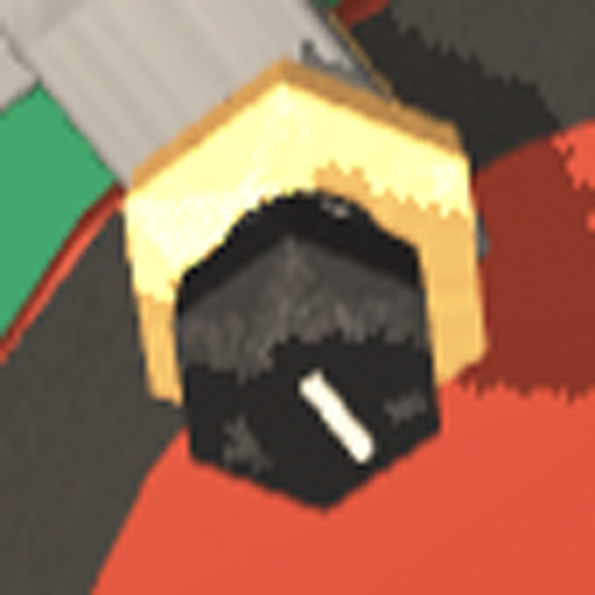

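```bash
python3 - <<'E'
from h import *
from scipy.optimize import least_squares
d=np.load("w1.npz");K=d["K"];W=d["T"]@d["H"]
def P(l,z): return np.array([atz(K,W,(235+u/7-.5+.07,165+v/7-.5+.07),z)[:2] for u,v in l])
def fit(pts,r,idx,a0):
    f=lambda x:(np.c_[x[0]+r*np.cos(x[2]+np.array(idx)*np.pi/3),x[1]+r*np.sin(x[2]+np.array(idx)*np.pi/3)]-pts).ravel()
    s=least_squares(f,[*pts.mean(0),a0]);return s.x,np.abs(s.fun).max()
h=P([(180,298),(290,238),(422,278),(440,430),(325,510),(190,455)],.155)
n=P([(127,205),(278,85),(465,152),(485,350),(155,398)],.117)
for nm,p,r,idx in[("head",h,13.5/np.cos(np.pi/6)/1e3,[0,-1,-2,-3,-4,-5]),("nut",n,21/np.cos(np.pi/6)/1e3,[0,-1,-2,-3,-5])]:
    c=p.mean(0);a0=np.arctan2(*(p[0]-c)[::-1])
    x,e=fit(p,r,idx,a0);print(nm,x[:2],"flat normal deg mod60",(np.degrees(x[2])+30)%60,"res",e)
l=P([(310,380),(368,458)],.155);v=l[1]-l[0];print("line",l,np.degrees(np.arctan2(v[1],v[0])))
E
```

```text
head [ 0.4851 -0.0271] flat normal deg mod60 5.904852501879475 res 0.0015023527614103777
nut [ 0.4858 -0.0274] flat normal deg mod60 8.39153104105685 res 0.0006608794024708722
line [[ 0.4862 -0.0275]
 [ 0.4969 -0.0265]] 5.2307144588659025
```

```bash
python3 - <<'E'
from h import *
p=[.4854,-.0282,.28]
manip.move_ptp(p,down(np.radians(125.5)))
manip.dwell(.2)
o=manip.get_obs();c=cams.capture("wrist");print(o["time_s"],o["tool_pos"],o["q"],o["force"],o["ft_torque"])
np.savez("w2.npz",K=c["camera_matrix"],H=c["hand_eye"],T=Tt(o))
W=Tt(o)@c["hand_eye"];q=np.linalg.inv(W)@[*p[:2],.155,1];u=c["camera_matrix"]@q[:3];u=(u/u[2])[:2];print(u)
x,y=(u-42).astype(int);print(x,y)
cv2.imwrite("pics/w2z.png",cv2.resize(c["img"][y:y+85,x:x+85],None,fx=7,fy=7,interpolation=2))
E
```

```text
3.9917 [ 0.4854 -0.0282  0.2801] [-0.2085  0.2331 -0.2963  1.0413  0.     -0.8274] [-0.1741  0.0978  1.053 ] [ 0.0434 -0.0148  0.0372]
[276.9892 227.5501]
234 185
```

View pics/w2z.png

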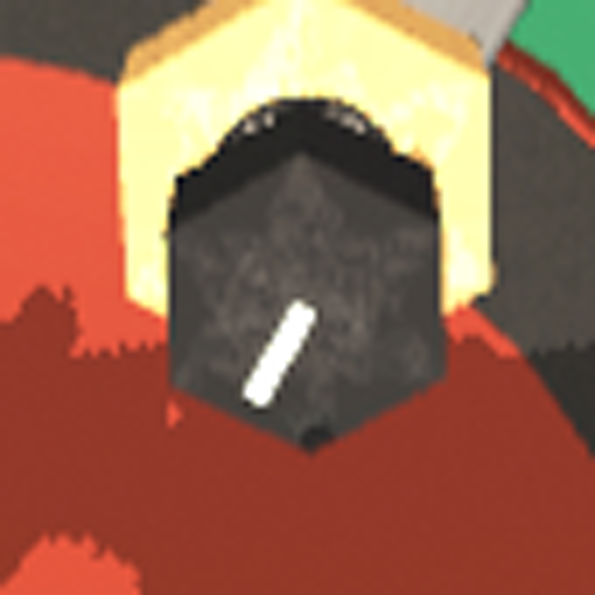

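```bash
python3 - <<'E'
from h import *
from scipy.optimize import least_squares
d=np.load("w2.npz");K=d["K"];W=d["T"]@d["H"]
def P(l,z): return np.array([atz(K,W,(234+u/7-.43,185+v/7-.43),z)[:2] for u,v in l])
def fit(pts,r,idx,a0):
    f=lambda x:(np.c_[x[0]+r*np.cos(x[2]+np.array(idx)*np.pi/3),x[1]+r*np.sin(x[2]+np.array(idx)*np.pi/3)]-pts).ravel()
    s=least_squares(f,[*pts.mean(0),a0]);return s.x,np.abs(s.fun).max()
h=P([(168,230),(303,153),(440,220),(445,375),(310,452),(172,385)],.155)
n=P([(118,85),(490,75),(493,285),(128,300)],.117)
for nm,p,r,idx in[("head",h,13.5/np.cos(np.pi/6)/1e3,[0,-1,-2,-3,-4,-5]),("nut",n,21/np.cos(np.pi/6)/1e3,[0,-2,-3,-5])]:
    c=p.mean(0);a0=np.arctan2(*(p[0]-c)[::-1])
    x,e=fit(p,r,idx,a0);print(nm,x[:2],"flat",(np.degrees(x[2])+30)%60,"res",e)
l=P([(303,305),(258,400)],.155);v=l[1]-l[0];print("line",l,np.degrees(np.arctan2(v[1],v[0])))
E
```

```text
head [ 0.4855 -0.0278] flat 7.2218161974975175 res 0.000581464202401405
nut [ 0.4855 -0.0278] flat 7.377776626639331 res 0.0006920336753718503
line [[ 0.4858 -0.028 ]
 [ 0.4965 -0.0259]] 11.415250500465493
```

```bash
cat >> h.py <<'E'
def avg(n=8,dt=.02):
    F=[];M=[]
    for _ in range(n):
        o=manip.get_obs();F.append(o["force"]);M.append(o["ft_torque"]);manip.dwell(dt)
    return np.mean(F,0),np.mean(M,0),np.std(M,0)[2]
E
python3 - <<'E'
from h import *
C=np.array([.4855,-.0278])
q=down(np.radians(127))
manip.line_to([*C,.199],vel=.15,attitude=q);manip.dwell(.2)
print("free",*avg());print(manip.get_obs()["tool_pos"])
effector.move_gripper(.02);
print(manip.get_obs()["grip_width"],manip.get_obs()["time_s"]);print(*avg())
o=manip.get_obs();print(o["tool_pos"],o["q"][5],o["time_s"])
E
```

```text
free [ 0.1344  0.0613 -0.3326] [-0.0036  0.0064  0.0074] 0.04370947045703901
[ 0.4858 -0.0279  0.1995]
0.02609943879423786 5.6333
[ 0.1044 -2.8181  2.5535] [-0.6103 -0.0203  0.0153] 0.030852581444739825
[ 0.4857 -0.0281  0.1992] -0.8534353961457894 5.7667
```

```bash
cat >> h.py <<'E'
def rd(n=16):
    F,M,s=avg(n,.01);return F,M
def turn(C,z,yaw0,th,dth,w=.8,n=16,k=.0015):
    """clockwise to th+dth"""
    th2=th+dth
    manip.line_to([C[0],C[1],z-k*th2],vel=max(k*abs(dth)/(abs(dth)/w),1e-4),attitude=down(yaw0-th2))
    F,M=rd(n);o=manip.get_obs()
    print("th %.3f Mz %.3f F %s Mxy %s q6 %.3f w %.4f t %.2f"%(th2,M[2],np.round(F,1),np.round(M[:2],2),o["q"][5],o["grip_width"],o["time_s"]))
    return th2,M[2],F
E
python3 - <<'E'
from h import *
C=np.array([.4855,-.0278]);th=0;y0=np.radians(127)
for i in range(5):
    th,m,F=turn(C,.199,y0,th,.12)
    if m>.13: break
E
```

```text
th 0.120 Mz -0.005 F [ 0.4 -4.6  4.2] Mxy [-0.97 -0.08] q6 -0.735 w 0.0259 t 6.17
th 0.240 Mz 0.003 F [ 0.8 -5.5  4. ] Mxy [-1.08 -0.12] q6 -0.615 w 0.0260 t 6.57
th 0.360 Mz 0.010 F [ 0.6 -5.9  4. ] Mxy [-1.14 -0.12] q6 -0.495 w 0.0258 t 6.97
th 0.480 Mz -0.004 F [ 0.7 -5.9  4.1] Mxy [-1.19 -0.11] q6 -0.375 w 0.0257 t 7.37
th 0.600 Mz 0.010 F [ 0.7 -6.2  4. ] Mxy [-1.23 -0.12] q6 -0.255 w 0.0260 t 7.77
```

```bash
python3 - <<'E'
from h import *
o=manip.get_obs();print(o["joint_torque"],o["ft_torque"],o["tool_pos"])
c=cams.capture("wrist");cv2.imwrite("pics/w3.png",c["img"])
M=[];J=[]
for _ in range(20):
    o=manip.get_obs();M.append(o["ft_torque"]);J.append(o["joint_torque"]);manip.dwell(.01)
print(np.mean(M,0),np.std(M,0),np.mean(J,0),np.std(J,0)); 
s=cams.capture("side");cv2.imwrite("pics/s3.png",cv2.resize(s["img"][190:330,190:350],None,fx=4.5,fy=4.2,interpolation=2))
E
```

```text
[  3.0418 -48.5214  26.3974   0.8068   1.8154   0.011 ] [-1.2146 -0.0999 -0.0219] [ 0.4858 -0.0283  0.1983]
[-1.2456 -0.1264 -0.007 ] [0.0346 0.0248 0.0303] [  3.0381 -48.5154  26.3977   0.8056   1.8148   0.0039] [0.001  0.001  0.0004 0.0002 0.0002 0.0004]
```

View pics/w3.png

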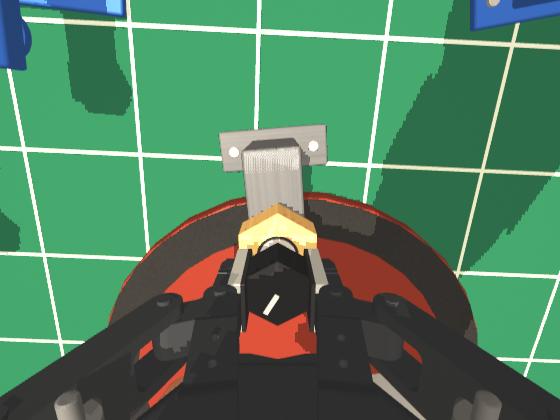

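View pics/s3.png

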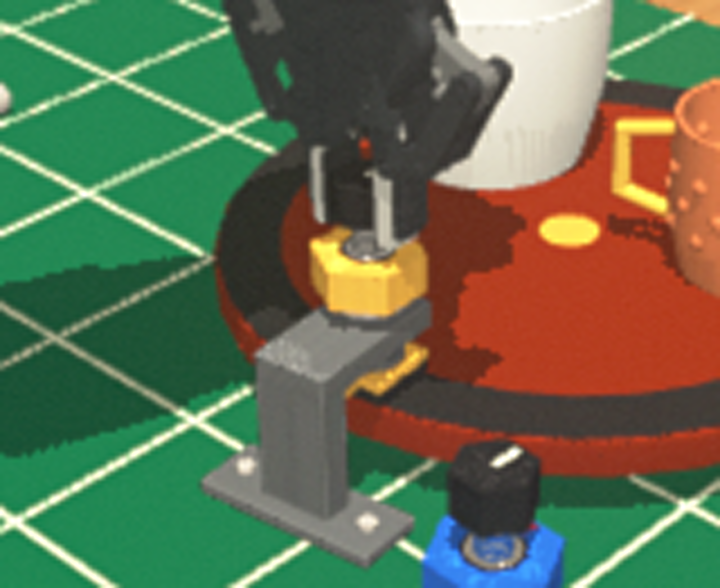

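```bash
cat >> h.py <<'E'
def step(C,z,yaw0,th,dth,w=.8,n=20,k=.0015,dt=.01,v=True):
    th2=th+dth
    manip.line_to([C[0],C[1],z-k*th2],vel=max(k*w,1e-4),attitude=down(yaw0-th2))
    J=[];M=[];F=[]
    for _ in range(n):
        o=manip.get_obs();J.append(o["joint_torque"][5]);M.append(o["ft_torque"][2]);F.append(o["force"]);manip.dwell(dt)
    print("th %.3f yaw %.3f J6 %.4f %.4f %.4f Mz %.3f F %s q6 %.4f t %.2f"%(th2,yaw0-th2,J[0],np.mean(J),J[-1],np.mean(M),np.round(np.mean(F,0),1),o["q"][5],o["time_s"]))
    return th2,np.mean(J[n//2:]),np.mean(M)
E
python3 - <<'E'
from h import *
C=np.array([.4855,-.0278]);th=.6;y0=np.radians(127)
for i in range(2):
    th,j,m=step(C,.199,y0,th,.12)
E
```

```text
th 0.720 yaw 1.497 J6 0.3886 0.1009 0.0149 Mz 0.015 F [ 0.5 -6.6  4.3] q6 -0.1347 t 8.46
th 0.840 yaw 1.377 J6 0.4087 0.1207 0.0343 Mz 0.027 F [ 0.3 -6.8  4.7] q6 -0.0147 t 8.89
```

```bash
python3 - <<'E'
from h import *
C=np.array([.4855,-.0278]);th=.84;y0=np.radians(127)
for d,w in((.04,.15),):
    th+=d
    manip.line_to([*C,.199-.0015*th],vel=.0015*w,attitude=down(y0-th))
    J=[];M=[];Q=[]
    t0=manip.get_obs()["time_s"]
    for _ in range(40):
        o=manip.get_obs();J.append(o["joint_torque"][5]);M.append(o["ft_torque"][2]);Q.append(o["q"][5]);manip.dwell(.01)
    print(t0,o["time_s"]);print(np.array(J));print(np.array(M));print(np.array(Q))
E
```

```text
9.15 9.475
[0.2321 0.2021 0.1774 0.1574 0.1411 0.128  0.1175 0.1092 0.1025 0.0973
 0.0931 0.0899 0.0874 0.0854 0.0839 0.0826 0.0817 0.081  0.0804 0.0799
 0.0797 0.0793 0.0791 0.0789 0.0789 0.0788 0.0787 0.0787 0.0786 0.0786
 0.0786 0.0785 0.0786 0.0785 0.0785 0.0785 0.0785 0.0785 0.0785 0.0785]
[0.1079 0.0971 0.0912 0.0788 0.0854 0.1105 0.0701 0.0849 0.0599 0.0116
 0.0709 0.0536 0.0552 0.0799 0.0556 0.0906 0.0449 0.1033 0.043  0.103
 0.0274 0.1478 0.0298 0.073  0.1215 0.1049 0.0569 0.0735 0.1166 0.0667
 0.0528 0.0407 0.0901 0.1097 0.0538 0.0558 0.0757 0.0919 0.0893 0.098 ]
[0.0255 0.0254 0.0254 0.0253 0.0253 0.0253 0.0253 0.0253 0.0252 0.0252
 0.0253 0.0252 0.0252 0.0252 0.0252 0.0252 0.0252 0.0252 0.0252 0.0252
 0.0252 0.0252 0.0252 0.0252 0.0252 0.0252 0.0252 0.0252 0.0252 0.0252
 0.0252 0.0252 0.0252 0.0252 0.0252 0.0252 0.0252 0.0252 0.0252 0.0252]
```

```bash
python3 - <<'E'
from h import *
C=np.array([.4855,-.0278]);th=.88;y0=np.radians(127)
for i in range(8):
    th,j,m=step(C,.199,y0,th,.05,w=.2,n=25)
    if j>.2: break
E
```

```text
th 0.930 yaw 1.287 J6 0.2627 0.1108 0.0751 Mz 0.080 F [ 0.  -7.   5.4] q6 0.0752 t 9.93
th 0.980 yaw 1.237 J6 0.2809 0.1282 0.0922 Mz 0.089 F [-0.3 -7.1  5.9] q6 0.1252 t 10.39
th 1.030 yaw 1.187 J6 0.2854 0.1331 0.0973 Mz 0.093 F [-0.3 -7.1  6.1] q6 0.1752 t 10.85
th 1.080 yaw 1.137 J6 0.2988 0.1462 0.1102 Mz 0.103 F [-0.3 -7.2  6.3] q6 0.2252 t 11.31
th 1.130 yaw 1.087 J6 0.3057 0.1530 0.1171 Mz 0.119 F [-0.4 -7.5  6.8] q6 0.2751 t 11.77
th 1.180 yaw 1.037 J6 0.3205 0.1676 0.1316 Mz 0.129 F [-0.7 -7.6  7. ] q6 0.3251 t 12.22
th 1.230 yaw 0.987 J6 0.3288 0.1760 0.1401 Mz 0.133 F [-1.  -7.8  7.4] q6 0.3751 t 12.68
th 1.280 yaw 0.937 J6 0.3410 0.1878 0.1518 Mz 0.155 F [-0.8 -7.7  7.8] q6 0.4251 t 13.14
```

```bash
python3 - <<'E'
from h import *
C=np.array([.4855,-.0278]);th=1.28;y0=np.radians(127)
for i in range(14):
    th,j,m=step(C,.199,y0,th,.06 if i==0 or j<.24 else .03,w=.2,n=25)
    if j>.262: break
E
```

```text
th 1.340 yaw 0.877 J6 0.3844 0.1993 0.1562 Mz 0.159 F [-1.2 -7.9  8.1] q6 0.4851 t 13.60
th 1.400 yaw 0.817 J6 0.4063 0.2210 0.1774 Mz 0.179 F [-1.5 -8.1  8.5] q6 0.5451 t 14.06
th 1.460 yaw 0.757 J6 0.4145 0.2285 0.1849 Mz 0.176 F [-1.4 -8.1  8.9] q6 0.6050 t 14.52
th 1.520 yaw 0.697 J6 0.4312 0.2445 0.2004 Mz 0.206 F [-1.8 -8.2  9.3] q6 0.6651 t 14.97
th 1.580 yaw 0.637 J6 0.4434 0.2559 0.2116 Mz 0.212 F [-2.1 -8.1  9.9] q6 0.7250 t 15.43
th 1.640 yaw 0.577 J6 0.4602 0.2728 0.2282 Mz 0.228 F [-2.3 -8.3 10.4] q6 0.7850 t 15.89
th 1.700 yaw 0.517 J6 0.4740 0.2861 0.2413 Mz 0.234 F [-2.4 -8.3 10.9] q6 0.8450 t 16.35
th 1.730 yaw 0.487 J6 0.3856 0.2928 0.2707 Mz 0.264 F [-2.7 -8.4 11.5] q6 0.8749 t 16.81
```

```bash
python3 - <<'E'
from h import *
C=np.array([.4855,-.0278]);th=1.73;y0=np.radians(127)
th,j,m=step(C,.199,y0,th,-.21,w=.4,n=20)
effector.move_gripper(.085)
p=manip.get_obs()["tool_pos"];print(p,avg(6)[0])
manip.line_to([*C,.28],vel=.2,attitude=down(np.radians(41)));manip.dwell(.15)
o=manip.get_obs();c=cams.capture("wrist");print(o["time_s"],o["tool_pos"],o["q"],o["force"])
np.savez("w4.npz",K=c["camera_matrix"],H=c["hand_eye"],T=Tt(o))
W=Tt(o)@c["hand_eye"];q=np.linalg.inv(W)@[*C,.13,1];u=c["camera_matrix"]@q[:3];u=(u/u[2])[:2]
x,y=(u-42).astype(int);print(x,y)
cv2.imwrite("pics/w4z.png",cv2.resize(c["img"][y:y+85,x:x+85],None,fx=7,fy=7,interpolation=2))
E
```

```text
th 1.520 yaw 0.697 J6 -0.2388 -0.0269 0.0353 Mz 0.024 F [-1.3 -8.   7.7] q6 0.6652 t 17.33
[ 0.4855 -0.0277  0.1967] [-0.0001  0.2294 -0.0448]
18.7667 [ 0.4849 -0.0277  0.2788] [-0.2077  0.2344 -0.2979  1.0406 -0.      0.6476] [ 0.2028 -0.5421  0.1803]
235 177
```

View pics/w4z.png

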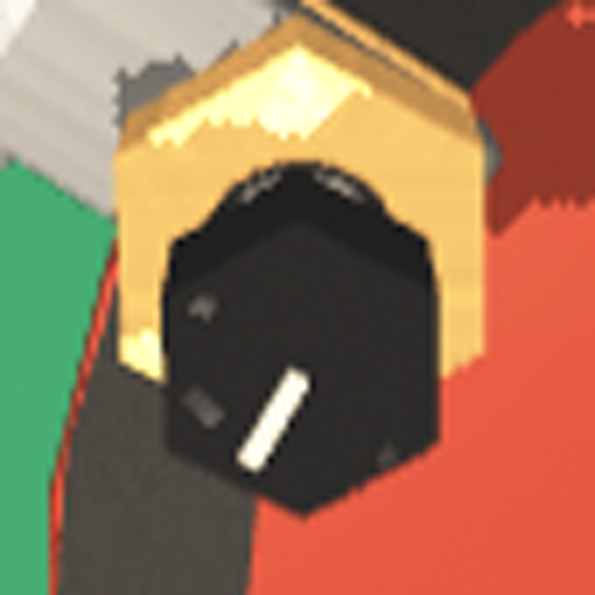

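```bash
python3 - <<'E'
from h import *
from scipy.optimize import least_squares
d=np.load("w4.npz");K=d["K"];W=d["T"]@d["H"]
def P(l,z): return np.array([atz(K,W,(235+u/7-.43,177+v/7-.43),z)[:2] for u,v in l])
def fit(pts,r,idx,a0):
    f=lambda x:(np.c_[x[0]+r*np.cos(x[2]+np.array(idx)*np.pi/3),x[1]+r*np.sin(x[2]+np.array(idx)*np.pi/3)]-pts).ravel()
    s=least_squares(f,[*pts.mean(0),a0]);return s.x,np.abs(s.fun).max()
h=P([(165,295),(300,225),(438,290),(440,440),(305,518),(167,445)],.153)
n=P([(115,155),(300,45),(485,145),(483,350),(120,362)],.1147)
for nm,p,r,idx in[("head",h,13.5/np.cos(np.pi/6)/1e3,[0,-1,-2,-3,-4,-5]),("nut",n,21/np.cos(np.pi/6)/1e3,[0,-1,-2,-3,-5])]:
    c=p.mean(0);a0=np.arctan2(*(p[0]-c)[::-1])
    x,e=fit(p,r,idx,a0);print(nm,x[:2],"flat",(np.degrees(x[2])+30)%60,"res",e)
E
```

```text
head [ 0.4857 -0.0272] flat 41.96489930401549 res 0.0005963031914158912
nut [ 0.4857 -0.0274] flat 42.20697866276913 res 0.0006586675746441326
```

```bash
python3 - <<'E'
from h import *
C=np.array([.4856,-.0284]);q=down(np.radians(101.8))
manip.line_to([*C,.26],vel=.15,attitude=q)
manip.line_to([*C,.164],vel=.12,attitude=q);manip.dwell(.15)
print(avg(6)[0])
effector.move_gripper(.036);manip.dwell(.1)
F,M=rd(10);o=manip.get_obs();print(F,M,o["grip_width"],o["tool_pos"],o["q"][5],o["joint_torque"][5],o["time_s"])
c=cams.capture("side");cv2.imwrite("pics/s5.png",cv2.resize(c["img"][190:330,190:350],None,fx=4.5,fy=4.2,interpolation=2))
c=cams.capture("wrist");cv2.imwrite("pics/w5.png",c["img"])
E
```

```text
[ 0.0558 -0.2868 -0.0581]
[-1.6101 -0.0103  5.3454] [-0.0222  0.3288 -0.0071] 0.040984505922128156 [ 0.4856 -0.0284  0.1642] -0.41479656335749066 0.0012707030691672117 21.8833
```

View pics/s5.png

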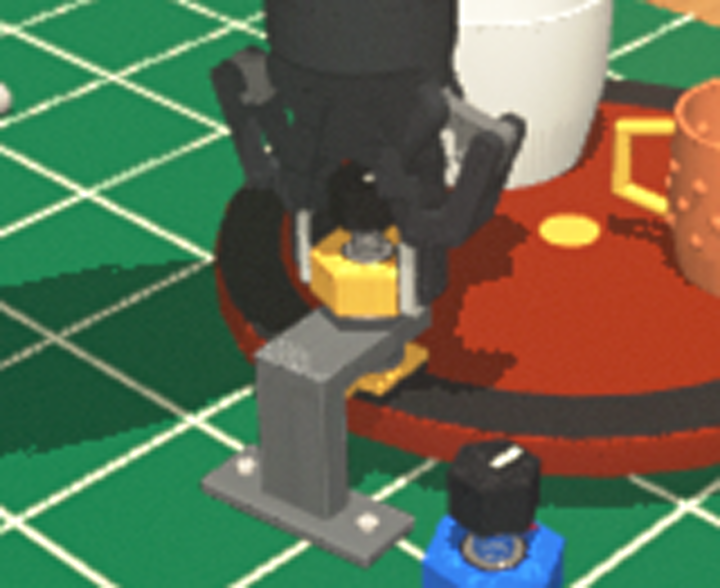

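View pics/w5.png

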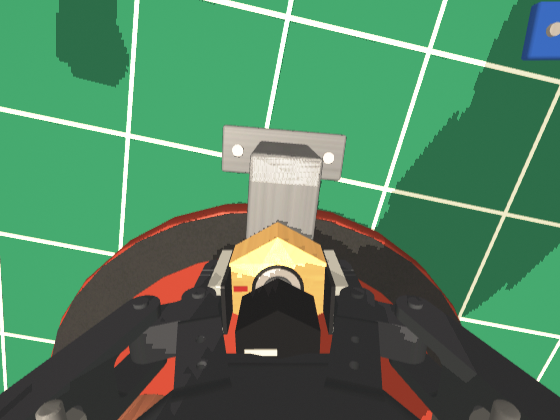

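```bash
python3 - <<'E'
from h import *
C=np.array([.4856,-.0284]);th=0;y0=np.radians(101.8)
for i in range(5):
    th,j,m=step(C,.164,y0,th,.13,w=.5,n=15)
    if j>.12: break
E
```

```text
th 0.130 yaw 1.647 J6 0.3818 0.1404 0.0430 Mz 0.029 F [-1.7 -0.1  6.1] q6 -0.2848 t 22.38
th 0.260 yaw 1.517 J6 0.3819 0.1406 0.0432 Mz 0.035 F [-1.8 -0.2  6.2] q6 -0.1549 t 22.79
th 0.390 yaw 1.387 J6 0.3819 0.1407 0.0433 Mz 0.032 F [-1.8 -0.3  6.1] q6 -0.0248 t 23.20
th 0.520 yaw 1.257 J6 0.3819 0.1407 0.0433 Mz 0.037 F [-1.9 -0.3  6.2] q6 0.1052 t 23.61
th 0.650 yaw 1.127 J6 0.3820 0.1407 0.0434 Mz 0.047 F [-1.7 -0.7  6.1] q6 0.2352 t 24.02
```

```bash
python3 - <<'E'
from h import *
C=np.array([.4856,-.0284]);th=.65;y0=np.radians(101.8)
for i in range(18):
    th,j,m=step(C,.164,y0,th,.06,w=.25,n=20)
    if j>.18: break
E
```

```text
th 0.710 yaw 1.067 J6 0.2689 0.0944 0.0412 Mz 0.050 F [-1.9 -0.7  6.2] q6 0.2952 t 24.43
th 0.770 yaw 1.007 J6 0.2688 0.0944 0.0414 Mz 0.046 F [-1.9 -0.5  6.2] q6 0.3552 t 24.85
th 0.830 yaw 0.947 J6 0.2688 0.0944 0.0412 Mz 0.032 F [-1.6 -0.7  6.3] q6 0.4151 t 25.27
th 0.890 yaw 0.887 J6 0.2689 0.0944 0.0412 Mz 0.029 F [-1.8 -0.8  6.1] q6 0.4751 t 25.68
th 0.950 yaw 0.827 J6 0.2690 0.0946 0.0414 Mz 0.036 F [-2.  -0.9  6.1] q6 0.5351 t 26.10
th 1.010 yaw 0.767 J6 0.2723 0.0978 0.0446 Mz 0.032 F [-2.  -0.9  6.3] q6 0.5951 t 26.52
th 1.070 yaw 0.707 J6 0.2780 0.1036 0.0503 Mz 0.048 F [-2.2 -0.8  6.5] q6 0.6551 t 26.93
th 1.130 yaw 0.647 J6 0.2850 0.1104 0.0572 Mz 0.058 F [-2.2 -1.2  6.9] q6 0.7151 t 27.35
th 1.190 yaw 0.587 J6 0.2927 0.1183 0.0651 Mz 0.047 F [-2.5 -0.9  7.1] q6 0.7751 t 27.77
th 1.250 yaw 0.527 J6 0.3011 0.1268 0.0737 Mz 0.062 F [-2.5 -0.9  7.7] q6 0.8351 t 28.18
th 1.310 yaw 0.467 J6 0.3109 0.1367 0.0837 Mz 0.082 F [-2.9 -1.1  8. ] q6 0.8951 t 28.60
th 1.370 yaw 0.407 J6 0.3209 0.1468 0.0937 Mz 0.084 F [-2.7 -0.8  8.3] q6 0.9551 t 29.02
th 1.430 yaw 0.347 J6 0.3308 0.1566 0.1035 Mz 0.107 F [-3.2 -1.   9. ] q6 1.0151 t 29.43
th 1.490 yaw 0.287 J6 0.3412 0.1670 0.1139 Mz 0.110 F [-3.1 -1.1  9.4] q6 1.0751 t 29.85
th 1.550 yaw 0.227 J6 0.3523 0.1778 0.1247 Mz 0.130 F [-3.2 -1.2  9.7] q6 1.1350 t 30.27
th 1.610 yaw 0.167 J6 0.3640 0.1894 0.1363 Mz 0.133 F [-3.5 -1.1 10.4] q6 1.1951 t 30.68
th 1.670 yaw 0.107 J6 0.3772 0.2024 0.1492 Mz 0.158 F [-3.7 -1.2 10.8] q6 1.2550 t 31.10
th 1.730 yaw 0.047 J6 0.3874 0.2124 0.1590 Mz 0.156 F [-3.8 -1.  11.3] q6 1.3150 t 31.52
```

```bash
python3 - <<'E'
from h import *
C=np.array([.4856,-.0284]);th=1.73;y0=np.radians(101.8);j=0
for i in range(16):
    th,j,m=step(C,.164,y0,th,.06 if j<.25 else .03,w=.25 if j<.25 else .15,n=20)
    if j>.272: break
E
```

```text
th 1.790 yaw -0.013 J6 0.4028 0.2275 0.1741 Mz 0.167 F [-4.2 -0.9 11.8] q6 1.3750 t 31.93
th 1.850 yaw -0.073 J6 0.4138 0.2384 0.1848 Mz 0.178 F [-4.3 -1.1 12.3] q6 1.4350 t 32.35
th 1.910 yaw -0.133 J6 0.4303 0.2547 0.2011 Mz 0.197 F [-4.6 -0.9 13.1] q6 1.4949 t 32.77
th 1.970 yaw -0.193 J6 0.4365 0.2604 0.2066 Mz 0.214 F [-4.8 -1.1 13.5] q6 1.5549 t 33.18
th 2.030 yaw -0.253 J6 0.4514 0.2752 0.2213 Mz 0.216 F [-5.  -1.  14.1] q6 1.6149 t 33.60
th 2.090 yaw -0.313 J6 0.4645 0.2882 0.2342 Mz 0.234 F [-5.2 -1.  14.3] q6 1.6749 t 34.02
th 2.150 yaw -0.373 J6 0.4761 0.2994 0.2452 Mz 0.236 F [-5.2 -0.9 15.1] q6 1.7349 t 34.43
th 2.180 yaw -0.403 J6 0.3765 0.2884 0.2613 Mz 0.259 F [-5.5 -1.  15.4] q6 1.7648 t 34.85
th 2.210 yaw -0.433 J6 0.3808 0.2923 0.2651 Mz 0.259 F [-5.5 -0.9 15.8] q6 1.7949 t 35.27
th 2.240 yaw -0.463 J6 0.3877 0.2994 0.2721 Mz 0.278 F [-5.7 -0.8 15.9] q6 1.8249 t 35.68
```

```bash
python3 - <<'E'
from h import *
C=np.array([.4856,-.0284]);th=2.24;y0=np.radians(101.8)
th,j,m=step(C,.164,y0,th,.025,w=.15,n=30)
th,_,_=step(C,.164,y0,th,-.21,w=.4,n=20)
effector.move_gripper(.085)
p=manip.get_obs()["tool_pos"];F,_=rd(6);print(F,p)
manip.line_to([*C,.28],vel=.15,attitude=down(np.radians(41)));manip.dwell(.15)
o=manip.get_obs();c=cams.capture("wrist");print(o["time_s"],o["tool_pos"])
cv2.imwrite("pics/w6z.png",cv2.resize(c["img"][177:262,235:320],None,fx=7,fy=7,interpolation=2))
c=cams.capture("top");cv2.imwrite("pics/t6.png",c["img"])
E
```

```text
th 2.265 yaw -0.488 J6 0.3745 0.2930 0.2771 Mz 0.275 F [-5.7 -0.8 16.4] q6 1.8498 t 36.18
th 2.055 yaw -0.278 J6 -0.2344 -0.0224 0.0399 Mz 0.038 F [-4.7 -0.8 12.6] q6 1.6401 t 36.71
[-0.0134 -0.0507  0.0106] [ 0.4856 -0.0284  0.1608]
38.5667 [ 0.4853 -0.0284  0.2795]
```

View pics/w6z.png

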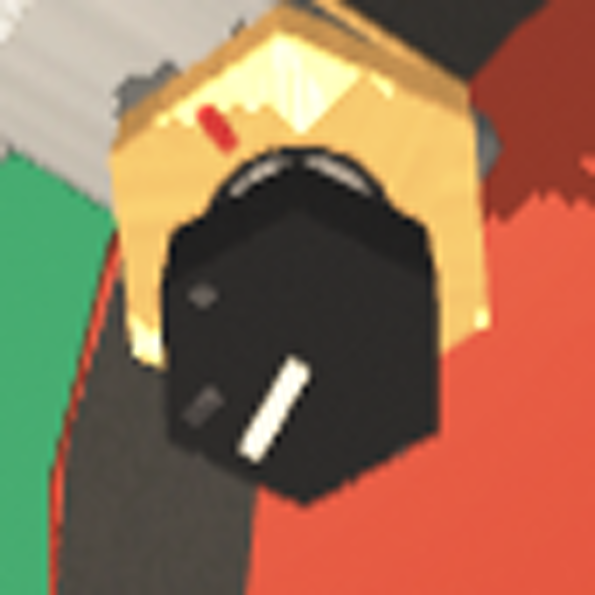

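View pics/t6.png

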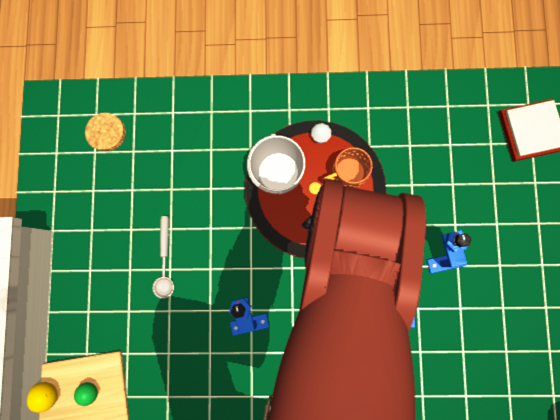

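The white line on the head points the same way as before I turned the nut: (300,360)→(250,455) now, (298,372)→(250,465) then. So the bolt stayed as set. In the top view the bucket, mug, stopper and spoon are where they were, and the gripper is clear.

```bash
python3 - <<'E'
from h import *
print(manip.get_obs()["time_s"]);manip.finish_job()
E
```

```text
38.6667
the job is handed in; nothing more can be done
```

The brake is set and locked, and I handed the job in at 38.7 s with the gripper clear of everything. `finish_job` gives no verdict, so this rests on my own readings.

- **Bolt:** I turned it clockwise about 1.5 rad. The torque began to rise at about 0.9 rad. It finished at 0.271 N m from the last joint's torque and 0.264 N m from the wrist sensor, both read while holding still.
- **Nut:** I ran it down about 2.0 rad. The torque began to rise at about 1.0 rad. It finished at 0.277 N m from the joint and 0.275 N m from the wrist, just under the 0.28 N m asked.
- **Last checks:** The wrist picture shows the bolt's white line pointing the same way as before I locked the nut. In the top view the bar things had not moved. The arm hid part of the turntable, so I checked it less fully.
- **What disagreed:**
  - While I turned the bolt, its early fast steps read near zero when held still, below the expected free drag. I switched to slow steps, and the two torque readings then agreed.
  - A sideways force of about 8 N showed my bolt centre was roughly half a millimetre off. I corrected this before gripping the nut.

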